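# Set the painted gears on their drying stands

## Task

Four freshly painted gears (red, yellow, green, blue) stand about on the spray bench: move each one, dowel up, onto the middle of the drying stand of its own colour. The paint is wet: set each down gently without dropping or tipping it, and let no painted gear touch another gear or a stand of another colour. Leave the two white gears where they are.

Things in the scene. Friction and masses are not known exactly. Their poses are not given: they have to be found in the camera images.
- gear_red_grip (a point): Loose toothed gear wheel, freshly painted red; 68 mm across the teeth, 12 mm thick, lying flat with a round bare-wood dowel 20 mm across standing 50 mm up out of its centre as a handle (62 mm tall in all, about 60 g). This point lies on the dowel's axis, 37 mm above the gear's underside (25 mm above its upper face, 25 mm below the dowel's top); z is up along the dowel. Starts on the table top (z = 0).
- gear_yellow_grip (a point): Loose toothed gear wheel, freshly painted yellow; 64 mm across the teeth, 12 mm thick, lying flat with a round bare-wood dowel 20 mm across standing 50 mm up out of its centre as a handle (62 mm tall in all, about 60 g). This point lies on the dowel's axis, 37 mm above the gear's underside (25 mm above its upper face, 25 mm below the dowel's top); z is up along the dowel. Starts on the table top (z = 0).
- gear_green_grip (a point): Loose toothed gear wheel, freshly painted green; 60 mm across the teeth, 12 mm thick, lying flat with a round bare-wood dowel 20 mm across standing 50 mm up out of its centre as a handle (62 mm tall in all, about 60 g). This point lies on the dowel's axis, 37 mm above the gear's underside (25 mm above its upper face, 25 mm below the dowel's top); z is up along the dowel. Starts on the table top (z = 0).
- gear_blue_grip (a point): Loose toothed gear wheel, freshly painted blue; 56 mm across the teeth, 12 mm thick, lying flat with a round bare-wood dowel 20 mm across standing 50 mm up out of its centre as a handle (62 mm tall in all, about 60 g). This point lies on the dowel's axis, 37 mm above the gear's underside (25 mm above its upper face, 25 mm below the dowel's top); z is up along the dowel. Starts on the table top (z = 0).
- gear_white_a_grip (a point): Loose toothed gear wheel, white-primed, not yet painted (one of two; stays where it is); 66 mm across the teeth, 12 mm thick, lying flat with a round bare-wood dowel 20 mm across standing 50 mm up out of its centre as a handle (62 mm tall in all, about 60 g). This point lies on the dowel's axis, 37 mm above the gear's underside (25 mm above its upper face, 25 mm below the dowel's top); z is up along the dowel. Starts on the table top (z = 0).
- gear_white_b_grip (a point): Loose toothed gear wheel, white-primed, not yet painted (one of two; stays where it is); 58 mm across the teeth, 12 mm thick, lying flat with a round bare-wood dowel 20 mm across standing 50 mm up out of its centre as a handle (62 mm tall in all, about 60 g). This point lies on the dowel's axis, 37 mm above the gear's underside (25 mm above its upper face, 25 mm below the dowel's top); z is up along the dowel. Starts on the table top (z = 0).
- stand_red_top (a point): Drying stand with a red flat round top: 84 mm across, 25 mm high, without rim, fixed to the table. This point is the centre of its top face; z is up.
- stand_yellow_top (a point): Drying stand with a yellow flat round top: 84 mm across, 25 mm high, without rim, fixed to the table. This point is the centre of its top face; z is up.
- stand_green_top (a point): Drying stand with a green flat round top: 84 mm across, 25 mm high, without rim, fixed to the table. This point is the centre of its top face; z is up.
- stand_blue_top (a point): Drying stand with a blue flat round top: 84 mm across, 25 mm high, without rim, fixed to the table. This point is the centre of its top face; z is up.

How it is judged:
By the outcome, as a careful person would: the job done as asked, in the order asked, and still so for the second after the job is handed in, with the robot touching nothing.
It also fails if it takes over 99 s, if anything falls off the work surface, if the arm or the gripper's body presses on something with over 40 N, if the wrist force passes 120 N, or if a joint passes its speed limit or range.

## Robot

A 6-joint arm with a two-finger parallel gripper is mounted at the origin on the work surface. World frame = base frame: x ahead of the robot, y to its left, z up, the work surface at z = 0. Lengths are in mm, angles in rad, forces in N, time in s.
With the tool pointing down it reaches from about 350 to 875 mm from the base axis. Payload 4.2 kg.
Tool frame: the origin (TCP) lies at the very end of the fingers, on their centre line; the grasp point (between the pads) lies 19 mm behind it; z points along the fingers, y is the line along which they close (so a half turn about z gives the same grasp; the last joint's range is limited). The gripper opens to 85 mm and grips with 20 to 120 N. Pads are 22 mm wide; open, the fingers measure 114 mm over their backs; the gripper's body (76 mm by 85 mm) begins 54 mm behind the grasp point. The pads swing forward as they close: fully open they stand 13 mm farther back than shut.
Start: joints at [0.259, 0.385, 0.008, 0, -1.194, -0.259], TCP at [624.979, 0.025, 231.312] pointing down, gripper open.
Joint ranges: [-3.14, 3.14], [-1.21, 2.06], [-1.07, 1.41], [-3.16, 2.05], [-2.99, -0.16], [-3.1, 3.1]. Speed limits (rad/s): [2.79, 2.79, 3.14, 3.14, 3.14, 3.14].

## Interface

Orientations are given as a unit quaternion [x, y, z, w].
In Python, from bench import arm, optics gives the robot as it stands. The module is installed in compiled form; this text tells all that it offers.
- The arm moves only by the tool step_arm, never from a script. Its argument "motion" is a list of rows, each an object with "dr": the turn, a rotation vector about the tool's x, y, z in units of 8 degrees (1.0 is 8 degrees), a list of three; "slide": the shift along the tool's x, y, z in mm, a list of three; "jaw": the finger opening in mm, from 0 to 85.4. A call has exactly 8 rows; each row is the pose to reach, as a shift and turn from the pose commanded when the call began, along the tool's axes at that moment; what a row does not reach only later rows make up. A row lasts 1/8 s, in which the tool goes at most 62.5 mm and 10.7 degrees, less where a joint would pass 70% of its speed; a pose out of reach is approached as far as the arm can. A call with a gripper value outside its range is refused whole. The fingers move at their own pace and stop on an object; the grip force is fixed at half the most. Time passes only in rows, so rows that repeat a pose let the fingers close, or fill a call up. It gives the time, the measured TCP pose, the force, the opening and the grip force at its end, in the units of the state.
- arm.read_state(): the state, without advancing time (a new reading comes with each control period).
- optics.get_image(name): name is "scene" or "side" or "wrist"; returns the picture (480x640x3 uint8, blue, green, red); there is no depth.
- optics.camera_info(name): a dict with "camera_matrix" (3x3 intrinsics, pixels), "k1" (the pictures are not rectified: a ray, as slopes to the right and down, at radius r is drawn at 1 + k1 r^2 times it, then the intrinsics apply), "view" (4x4, takes a point from world to camera coordinates); the wrist camera has in their place "T_tool_cam" (4x4, takes a point from camera to tool coordinates, whose origin is the TCP and whose axes are the flange's). Camera axes: x right, y up, looking along -z (the intrinsics and any distortion apply to the point x, -y, -z); pixel columns grow to the right and rows downward; lengths in mm; the calibration is good to about 2 mm. A picture is of the moment at which its call begins: read the wrist's pose just before it. camera_info takes no time and is no camera call.
- arm.job_done(): hands the job in; it is judged then, once.
The state is a dict: "clock": time; "joints": joint angles; "joint_vel": joint speeds; "joint_efforts": joint torques, N m; "position": TCP position; "ee_rot": TCP orientation; "contact_force": force on the tool from outside, world axes, zero at the start; "wrist_torque": the same for the moment, N m; "gripper_width": finger opening in mm; "grasp_force": force on a finger pad.
Only numpy, scipy, OpenCV 4.12 (cv2) and the standard library are available. Lean on these libraries where they do the work, as an engineer would, in place of code of your own. Each camera call takes 0.05 s, during which the arm holds its last target. There are 200 camera calls.

## Working session

There is one attempt and no reset: what is moved stays moved. The work goes in short steps, Python scripts to look and compute and a tool call to move; the robot and the scene stay as the last step left them, time stands still between calls to the robot, and variables do not carry over. Pictures are saved under pics/ and viewed, at most 14 in all, crops included, and the job is handed in when it is done.

Besides the shell and the picture viewer there is one more tool, called after ">>>" as name(argument=value, ...) on one line, values as JSON. step_arm: Moves the arm, as the interface text tells. Its arguments: {"type":"object","properties":{"motion":{"type":"array","items":{"type":"object","properties":{"dr":{"type":"array","items":{"type":"number"}},"slide":{"type":"array","items":{"type":"number"}},"jaw":{"type":"number"}}}}},"required":["motion"]}

```bash
mkdir -p pics
python3 - <<'E'
from bench import arm, optics
import cv2
s=arm.read_state(); print({k:s[k] for k in('clock','position','ee_rot','gripper_width')})
for n in('scene','side','wrist'):
    i=optics.camera_info(n); print(n,i)
    cv2.imwrite(f'pics/{n}0.png',optics.get_image(n))
E
```

```text
{'clock': 0.0, 'position': array([6.24407355e+02, 1.47121905e-02, 2.30237856e+02]), 'ee_rot': array([-0.70705681,  0.7071559 ,  0.00072843, -0.00081057]), 'gripper_width': 85.51254392258389}
scene {'camera_matrix': array([[592.93358826,   0.        , 319.34677012],
       [  0.        , 592.93358826, 241.94058017],
       [  0.        ,   0.        ,   1.        ]]), 'k1': -0.06541845681809856, 'view': array([[ 4.49793812e-01,  8.92969962e-01, -1.70344672e-02,
        -2.58033817e+02],
       [-7.30559020e-01,  3.78824363e-01,  5.68133452e-01,
         3.42586015e+02],
       [ 5.13779179e-01, -2.43098228e-01,  8.22760115e-01,
        -1.48401781e+03],
       [ 0.00000000e+00,  0.00000000e+00,  0.00000000e+00,
         1.00000000e+00]])}
side {'camera_matrix': array([[497.75763729,   0.        , 323.28793271],
       [  0.        , 497.75763729, 228.04203928],
       [  0.        ,   0.        ,   1.        ]]), 'k1': -0.08803333419045209, 'view': array([[ 7.36886058e-01, -6.75730719e-01, -1.96706181e-02,
        -3.87885508e+02],
       [ 4.93445629e-01,  5.17759133e-01,  6.98882602e-01,
        -3.14085029e+02],
       [-4.62071801e-01, -5.24703226e-01,  7.14965856e-01,
        -8.04519908e+02],
       [ 0.00000000e+00,  0.00000000e+00,  0.00000000e+00,
         1.00000000e+00]])}
wrist {'camera_matrix': array([[364.17735471,   0.        , 317.85457767],
       [  0.        , 364.17735471, 238.17303566],
       [  0.        ,   0.        ,   1.        ]]), 'k1': -0.0356704487488376, 'T_tool_cam': array([[-5.38150060e-04,  9.59243917e-01,  2.82578871e-01,
         7.18987454e+01],
       [ 9.99999833e-01,  5.76358680e-04, -5.20866544e-05,
        -1.52089789e-01],
       [-2.12830591e-04,  2.82578795e-01, -9.59244067e-01,
        -1.42245938e+02],
       [ 0.00000000e+00,  0.00000000e+00,  0.00000000e+00,
         1.00000000e+00]])}
```

View pics/scene0.png

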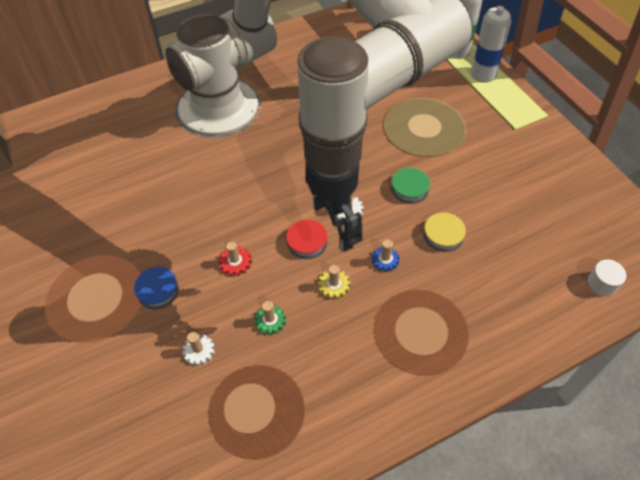

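View pics/side0.png

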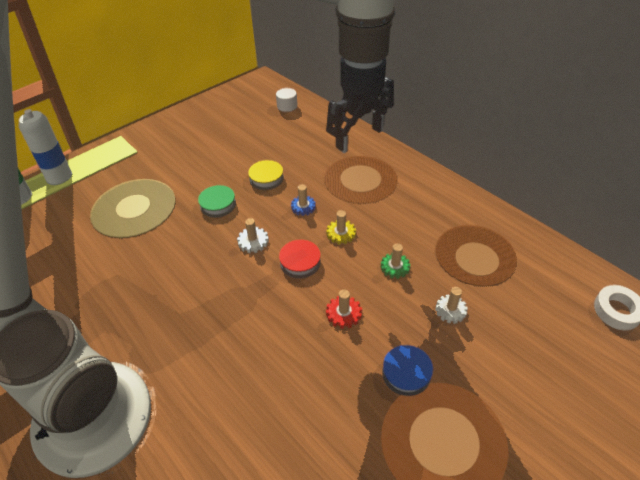

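View pics/wrist0.png

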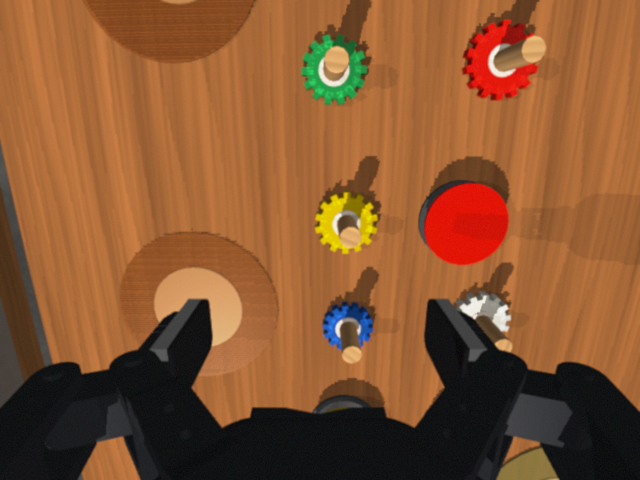

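The scene and side views show all of the gears and stands: in the side view, red gear (344,312), yellow (341,232), green (396,265), blue (303,206), whites (253,239) and (452,308); stands red (300,257), yellow (266,174), green (217,200), blue (408,369). The wrist view shows red, green, yellow and blue gears and the red stand. Next I measure them.

```bash
cat > h.py <<'E'
import cv2, numpy as np
from bench import arm, optics
from scipy.spatial.transform import Rotation as R
def cam(name, s=None):
    i=optics.camera_info(name)
    if name=='wrist':
        T=np.eye(4); T[:3,:3]=R.from_quat(s['ee_rot']).as_matrix(); T[:3,3]=s['position']
        C=T@i['T_tool_cam']
    else: C=np.linalg.inv(i['view'])
    return i['camera_matrix'],np.array([i['k1'],0,0,0.]),C
def plane(px,c,z):
    K,d,C=c
    u=cv2.undistortPoints(np.float64(px).reshape(-1,1,2),K,d).reshape(-1,2)
    r=np.c_[u[:,0],-u[:,1],-np.ones(len(u))]@C[:3,:3].T; o=C[:3,3]
    return (o+r*((z-o[2])/r[:,2])[:,None])[:,:2]
def project(P,c):
    K,d,C=c; p=(np.float64(P).reshape(-1,3)-C[:3,3])@C[:3,:3]
    return cv2.projectPoints(p*[1,-1,-1],np.zeros(3),np.zeros(3),K,d)[0].reshape(-1,2)
HUE={'red':[(0,6),(174,180)],'yellow':[(24,34)],'green':[(55,90)],'blue':[(105,128)]}
def mask(im,col):
    hsv=cv2.cvtColor(im,cv2.COLOR_BGR2HSV)
    if col=='white': return cv2.inRange(hsv,(0,0,120),(180,60,255))
    m=0
    for a,b in HUE[col]: m=m|cv2.inRange(hsv,(a,150 if col!='blue' else 110,40),(b,255,255))
    return m
def blobs(m,amin):
    m=cv2.morphologyEx(m,cv2.MORPH_CLOSE,np.ones((5,5)))
    cs=cv2.findContours(m,cv2.RETR_EXTERNAL,cv2.CHAIN_APPROX_NONE)[0]
    return [cv2.convexHull(c).reshape(-1,2) for c in cs if cv2.contourArea(c)>amin]
def measure(hull,c,z):
    p=plane(hull,c,z).astype(np.float32)
    M=cv2.moments(p.reshape(-1,1,2)); (w)=cv2.minAreaRect(p)[1]
    return np.array([M['m10']/M['m00'],M['m01']/M['m00']]),w
E
python3 - <<'E'
from h import *
s=arm.read_state()
for n in('scene','side','wrist'):
    im=cv2.imread(f'pics/{n}0.png'); c=cam(n,s)
    for col in('red','yellow','green','blue','white'):
        for h in blobs(mask(im,col),120):
            for z in (6,25):
                m,w=measure(h,c,z)
                if 45<min(w)<95 and 45<max(w)<100 and ((z==6)==(max(w)<80)): print(n,col,z,h.mean(0).round(),m.round(1),np.round(w,1))
E
```

```text
scene red 6 [235. 260.] [ 455.8 -134.6] [67.8 69.7]
scene red 25 [307. 235.] [479.   17.9] [83.7 83.9]
scene yellow 6 [334. 286.] [598.6  18.5] [57.9 46.9]
scene yellow 6 [445. 229.] [585.6 291.3] [78.3 78.6]
scene blue 25 [153. 286.] [ 449.3 -299.2] [80.9 79.7]
scene blue 6 [386. 259.] [593.6 139.9] [52.4 50.9]
scene blue 6 [489.  59.] [158.9 715. ] [65.3 75.8]
scene white 6 [199. 350.] [ 608.9 -270.4] [59.1 56.5]
scene white 6 [610. 275.] [835.7 524.8] [63.2 73.8]
side red 6 [345. 312.] [ 453.  -136.5] [72.  66.8]
side red 25 [298. 256.] [474.8  15.6] [81.3 82.2]
side yellow 6 [340. 233.] [594.9  18. ] [64.6 62.1]
side yellow 25 [266. 171.] [590.4 277.2] [80.3 81.7]
side blue 25 [408. 369.] [ 443.  -302.1] [81.9 79.2]
side blue 25 [ 49. 160.] [215.7 728.8] [96.9 64.8]
side white 6 [452. 308.] [ 605.7 -272.1] [58.7 58.5]
side white 6 [252. 238.] [441.2 134.7] [67.6 65. ]
wrist red 25 [468. 224.] [477.4  16.6] [83.9 84. ]
wrist red 6 [499.  62.] [ 453.9 -136.2] [69.8 68.7]
wrist yellow 6 [348. 220.] [595.4  19.4] [64.4 64.5]
wrist green 6 [335.  70.] [ 609.6 -127.2] [58.8 58.9]
wrist blue 6 [347. 325.] [591.1 139.6] [55.9 57.5]
```

Positions agree across views to about 4 mm and the sizes match. Order is red, yellow, green, blue. I'll hover over red first and check from near.

>>> step_arm(motion=[{"slide": [15,19,6],"jaw": 85},{"slide": [43,54,16],"jaw": 85},{"slide": [75,94,28],"jaw": 85},{"slide": [105,131,39],"jaw": 85},{"slide": [125,157,47],"jaw": 85},{"slide": [134,168,50],"jaw": 85},{"slide": [136,171,51],"jaw": 85},{"slide": [136,171,51],"jaw": 85}])

```text
$.motion[0]: bad value
```

```bash
cat >> h.py <<'E'
def look(fn=None,cams=('wrist',),cols=('red','yellow','green','blue')):
    for n in cams:
        s=arm.read_state(); im=optics.get_image(n); c=cam(n,s)
        if n=='wrist': print('t',round(s['clock'],2),'pos',s['position'].round(1),'F',s['contact_force'].round(1),'w',round(s['gripper_width'],1),'g',round(s['grasp_force'],1))
        if fn: cv2.imwrite(f'pics/{n}{fn}.png',im)
        for col in cols:
            for h in blobs(mask(im,col),120):
                e=(h.min(0)>2).all() and (h.max(0)<[637,477]).all()
                for z in (6,25,31):
                    m,w=measure(h,c,z)
                    if 40<min(w) and max(w)<100 and e: print(n,col,z,h.mean(0).round(),m.round(1),np.round(w,1))
E
sed -i "s/'green':\[(55,90)\]/'green':[(50,95)]/; s/150 if col!='blue' else 110/100/" h.py
python3 -c "
from h import *
look('1',('wrist','side'))"
```

```text
t 0.15 pos [624.6   0.  230.5] F [0.1 0.3 0.3] w 85.0 g 0.0
wrist red 6 [464. 222.] [469.4  21.3] [88.4 89.1]
wrist red 25 [464. 222.] [477.4  16.5] [83.8 84.4]
wrist red 31 [464. 222.] [480.  15.] [82.3 83. ]
wrist red 6 [498.  64.] [ 453.8 -136.1] [69.6 69. ]
wrist red 25 [498.  64.] [ 462.6 -132.8] [66.  65.4]
wrist red 31 [498.  64.] [ 465.4 -131.7] [64.9 64.3]
wrist yellow 6 [347. 222.] [595.1  19.3] [64.2 64.6]
wrist yellow 25 [347. 222.] [596.7  14.6] [60.8 61.2]
wrist yellow 31 [347. 222.] [597.2  13.1] [59.8 60.2]
wrist green 6 [334.  72.] [ 609.4 -127.1] [59.7 59.8]
wrist green 25 [334.  72.] [ 610.2 -124.3] [56.6 56.7]
wrist green 31 [334.  72.] [ 610.5 -123.4] [55.6 55.7]
wrist blue 6 [344. 323.] [590.9 139.6] [56.  57.7]
wrist blue 25 [344. 323.] [592.7 128.7] [53.1 54.7]
wrist blue 31 [344. 323.] [593.3 125.2] [52.2 53.8]
side red 6 [344. 313.] [ 453.1 -136.5] [72.  66.6]
side red 25 [344. 313.] [ 443.8 -145.9] [70.2 64.9]
side red 31 [344. 313.] [ 440.8 -148.8] [69.7 64.4]
side red 6 [298. 257.] [484.3  28.3] [85.9 84. ]
side red 25 [298. 257.] [474.2  14.9] [83.9 81.9
[... 393 characters left out ...]
608.7 -127.1] [55.9 57.2]
side green 25 [395. 266.] [ 595.6 -136.7] [54.5 55.9]
side green 31 [395. 266.] [ 591.5 -139.8] [54.1 55.4]
side green 6 [217. 198.] [459.1 301.9] [80.9 83.4]
side green 25 [217. 198.] [449.6 281.9] [78.9 81.4]
side green 31 [217. 198.] [446.6 275.5] [78.3 80.8]
side blue 6 [408. 368.] [ 452.2 -296.7] [83.5 81.7]
side blue 25 [408. 368.] [ 442.9 -302.2] [81.5 79.7]
side blue 31 [408. 368.] [ 440.  -303.9] [80.9 79. ]
side blue 6 [304. 205.] [591.4 140.5] [47.4 53. ]
side blue 25 [304. 205.] [578.7 124.4] [46.2 51.7]
side blue 31 [304. 205.] [574.7 119.3] [45.9 51.3]
side blue 25 [ 48. 160.] [216.2 728.3] [99.2 65.9]
side blue 31 [ 48. 160.] [215.1 718.4] [98.4 65.4]
```

>>> step_arm(motion=[{"dr": [0,0,0],"slide": [15,19,6],"jaw": 85},{"dr": [0,0,0],"slide": [43,54,16],"jaw": 85},{"dr": [0,0,0],"slide": [75,94,28],"jaw": 85},{"dr": [0,0,0],"slide": [105,131,39],"jaw": 85},{"dr": [0,0,0],"slide": [125,157,47],"jaw": 85},{"dr": [0,0,0],"slide": [134,168,50],"jaw": 85},{"dr": [0,0,0],"slide": [136,171,51],"jaw": 85},{"dr": [0,0,0],"slide": [136,171,51],"jaw": 85}])

```text
clock: 1.25
position: [455.0, -135.7, 180.6]
ee_rot: [0.707, -0.707, 0.0, -0.0]
contact_force: [0.1, 0.1, -0.4]
gripper_width: 85.0
grasp_force: 0.0
```

```bash
python3 -c "
from h import *
look('2',('wrist',),('red',))
print(arm.read_state()['ee_rot'])"
```

```text
t 1.25 pos [ 455.  -135.7  180.6] F [ 0.1  0.1 -0.4] w 85.0 g 0.0
wrist red 6 [292. 369.] [478.1  30.5] [92. 89.]
wrist red 25 [292. 369.] [476.7  16.2] [86.5 83.7]
wrist red 31 [292. 369.] [476.3  11.7] [84.7 82. ]
wrist red 6 [319. 214.] [ 454.  -135.3] [69.2 68.9]
wrist red 25 [319. 214.] [ 454.1 -139.6] [65.1 64.8]
wrist red 31 [319. 214.] [ 454.1 -141. ] [63.8 63.5]
[ 7.07361028e-01 -7.06852238e-01  4.19836716e-04 -3.35726847e-04]
```

View pics/wrist2.png

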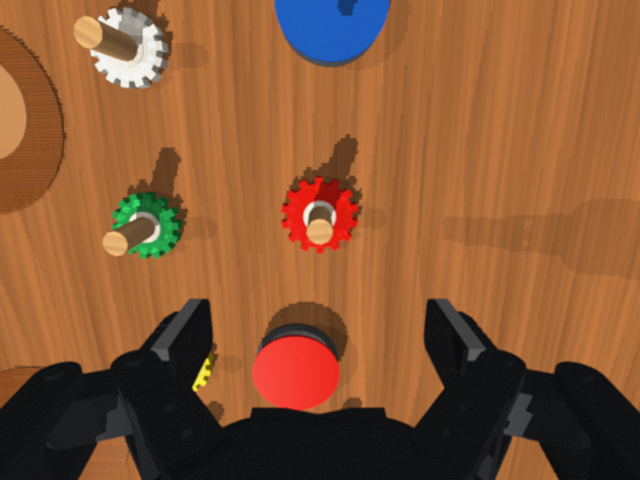

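The red gear sits at (319,214) with its dowel top at (319,232), centred between the open fingers and within about 1 mm of the TCP. The red stand is at (292,369). Descending straight to grip.

>>> step_arm(motion=[{"dr": [0,0,0],"slide": [0,0,15],"jaw": 85},{"dr": [0,0,0],"slide": [0,0,50],"jaw": 85},{"dr": [0,0,0],"slide": [0,0,90],"jaw": 85},{"dr": [0,0,0],"slide": [0,0,120],"jaw": 85},{"dr": [0,0,0],"slide": [0,0,140],"jaw": 85},{"dr": [0,0,0],"slide": [0,0,150],"jaw": 85},{"dr": [0,0,0],"slide": [0,0,154],"jaw": 85},{"dr": [0,0,0],"slide": [0,0,154],"jaw": 85}])

```text
clock: 2.3
position: [454.6, -135.8, 26.7]
ee_rot: [0.707, -0.707, 0.0, -0.0]
contact_force: [-0.2, -0.0, 0.5]
gripper_width: 84.9
grasp_force: 0.0
```

>>> step_arm(motion=[{"dr": [0,0,0],"slide": [0,0,0],"jaw": 50},{"dr": [0,0,0],"slide": [0,0,0],"jaw": 30},{"dr": [0,0,0],"slide": [0,0,0],"jaw": 24},{"dr": [0,0,0],"slide": [0,0,0],"jaw": 20},{"dr": [0,0,0],"slide": [0,0,0],"jaw": 12},{"dr": [0,0,0],"slide": [0,0,0],"jaw": 5},{"dr": [0,0,0],"slide": [0,0,0],"jaw": 5},{"dr": [0,0,0],"slide": [0,0,0],"jaw": 5}])

```text
clock: 3.3
position: [454.1, -136.0, 26.7]
ee_rot: [0.707, -0.707, 0.0, -0.0]
contact_force: [-1.6, 1.1, 4.9]
gripper_width: 18.8
grasp_force: 58.5
```

>>> step_arm(motion=[{"dr": [0,0,0],"slide": [0,0,-3],"jaw": 5},{"dr": [0,0,0],"slide": [0,0,-12],"jaw": 5},{"dr": [0,0,0],"slide": [0,0,-30],"jaw": 5},{"dr": [0,0,0],"slide": [0,0,-55],"jaw": 5},{"dr": [0,0,0],"slide": [0,0,-80],"jaw": 5},{"dr": [0,0,0],"slide": [0,0,-97],"jaw": 5},{"dr": [0,0,0],"slide": [0,0,-104],"jaw": 5},{"dr": [0,0,0],"slide": [0,0,-104],"jaw": 5}])

```text
clock: 4.3
position: [454.0, -135.9, 130.5]
ee_rot: [-0.707, 0.707, -0.0, 0.0]
contact_force: [-0.4, -0.0, -0.4]
gripper_width: 18.6
grasp_force: 58.5
```

Run:
```python
from h import *
s=arm.read_state(); im=optics.get_image('wrist'); im2=optics.get_image('side')
cv2.imwrite('pics/a.png',np.vstack([cv2.resize(im,(400,300)),cv2.resize(im2,(400,300))]))
print(s['position'],s['contact_force'],s['gripper_width'])
c=cam('wrist',s)
for h in blobs(mask(im,'red'),120): print(h.min(0),h.max(0),measure(h,c,s['position'][2]-26+6))
```

```text
[ 453.95347436 -135.91383951  130.50791574] [-0.3690781  -0.01358314 -0.39815863] 18.577806138350933
[282 368] [342 414] (array([458.64339078, -72.84229951]), (26.702810287475586, 34.892906188964844))
[246 215] [390 311] (array([ 454.2398016 , -143.76705864]), (69.65162658691406, 48.108543395996094))
```

View pics/a.png

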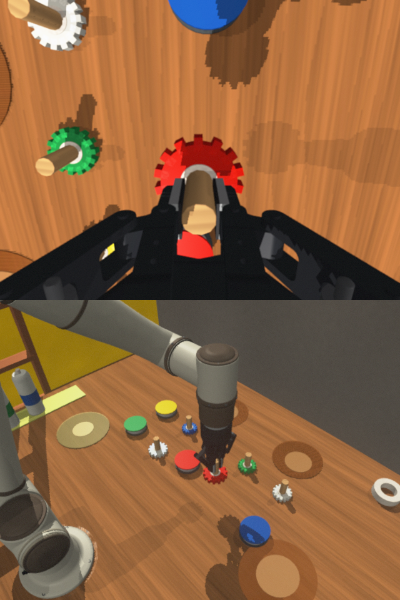

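Red gear is held upright, at rows 135–187 of the upper picture, and centred. Its 69.7 mm width at the expected height agrees. Carrying it to the red stand at (477,16.5).

>>> step_arm(motion=[{"dr": [0,0,0],"slide": [-9,-1,0],"jaw": 5},{"dr": [0,0,0],"slide": [-32,-5,0],"jaw": 5},{"dr": [0,0,0],"slide": [-62,-9,0],"jaw": 5},{"dr": [0,0,0],"slide": [-94,-14,0],"jaw": 5},{"dr": [0,0,0],"slide": [-124,-19,0],"jaw": 5},{"dr": [0,0,0],"slide": [-145,-22,0],"jaw": 5},{"dr": [0,0,0],"slide": [-152,-23,0],"jaw": 5},{"dr": [0,0,0],"slide": [-152,-23,0],"jaw": 5}])

```text
clock: 5.4
position: [476.7, 16.2, 129.9]
ee_rot: [0.707, -0.707, -0.0, 0.0]
contact_force: [0.9, 0.0, -1.0]
gripper_width: 18.6
grasp_force: 58.5
```

>>> step_arm(motion=[{"dr": [0,0,0],"slide": [0,0,10],"jaw": 5},{"dr": [0,0,0],"slide": [0,0,32],"jaw": 5},{"dr": [0,0,0],"slide": [0,0,54],"jaw": 5},{"dr": [0,0,0],"slide": [0,0,68],"jaw": 5},{"dr": [0,0,0],"slide": [0,0,74],"jaw": 5},{"dr": [0,0,0],"slide": [0,0,76],"jaw": 5},{"dr": [0,0,0],"slide": [0,0,77.5],"jaw": 5},{"dr": [0,0,0],"slide": [0,0,78.5],"jaw": 5}])

```text
clock: 6.4
position: [477.3, 16.2, 52.2]
ee_rot: [0.707, -0.707, 0.0, -0.001]
contact_force: [0.4, 0.1, -0.4]
gripper_width: 18.7
grasp_force: 58.6
```

Run:
```python
from h import *
s=arm.read_state(); ims=[optics.get_image(n) for n in('side','scene')]
print(s['position'],s['contact_force'])
out=[]
for n,im in zip(('side','scene'),ims):
    u,v=project([477,17,45],cam(n))[0].astype(int)
    out.append(cv2.resize(im[v-60:v+60,u-80:u+80],(560,420))[:290] if 0 else cv2.resize(im[v-50:v+50,u-80:u+80],(480,300)))
cv2.imwrite('pics/b.png',np.vstack(out))
```

```text
[477.34346064  16.15805497  52.24270971] [ 0.39501741  0.10341889 -0.42455639]
```

View pics/b.png

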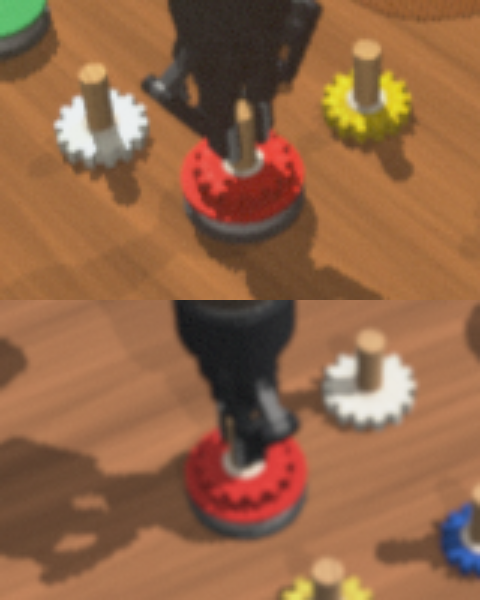

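Both views show the red gear centred on the red stand with about 0.5 mm to go. Lower the last bit, open, then rise.

>>> step_arm(motion=[{"dr": [0,0,0],"slide": [0,0,0.5],"jaw": 5},{"dr": [0,0,0],"slide": [0,0,1.0],"jaw": 5},{"dr": [0,0,0],"slide": [0,0,1.0],"jaw": 5},{"dr": [0,0,0],"slide": [0,0,1.0],"jaw": 18},{"dr": [0,0,0],"slide": [0,0,1.0],"jaw": 22},{"dr": [0,0,0],"slide": [0,0,1.0],"jaw": 30},{"dr": [0,0,0],"slide": [0,0,1.0],"jaw": 55},{"dr": [0,0,0],"slide": [0,0,1.0],"jaw": 85}])

```text
clock: 7.5
position: [477.0, 16.0, 50.7]
ee_rot: [-0.707, 0.707, 0.0, -0.0]
contact_force: [-0.1, -0.0, -0.1]
gripper_width: 65.4
grasp_force: 0.0
```

>>> step_arm(motion=[{"dr": [0,0,0],"slide": [0,0,0],"jaw": 85},{"dr": [0,0,0],"slide": [0,0,0],"jaw": 85},{"dr": [0,0,0],"slide": [0,0,-10],"jaw": 85},{"dr": [0,0,0],"slide": [0,0,-40],"jaw": 85},{"dr": [0,0,0],"slide": [0,0,-80],"jaw": 85},{"dr": [0,0,0],"slide": [0,0,-110],"jaw": 85},{"dr": [0,0,0],"slide": [0,0,-129],"jaw": 85},{"dr": [0,0,0],"slide": [0,0,-129],"jaw": 85}])

```text
clock: 8.5
position: [477.9, 16.3, 181.8]
ee_rot: [0.707, -0.707, 0.001, -0.002]
contact_force: [0.0, 0.8, -1.9]
gripper_width: 85.2
grasp_force: 0.0
```

```bash
python3 -c "
from h import *
look('3',('wrist','side'),('red','yellow'))"
```

```text
t 8.5 pos [477.9  16.3 181.8] F [ 0.   0.8 -1.9] w 85.2 g 0.0
wrist red 6 [317. 216.] [476.3  21.1] [89.4 88.6]
wrist red 25 [317. 216.] [476.4  16.5] [84.  83.3]
wrist red 31 [317. 216.] [476.4  15. ] [82.4 81.6]
wrist yellow 6 [190. 215.] [595.5  18.5] [65.  64.1]
wrist yellow 25 [190. 215.] [588.4  14.1] [61.1 60.3]
wrist yellow 31 [190. 215.] [586.2  12.7] [59.9 59.1]
side red 6 [298. 257.] [484.4  28.4] [85.8 83.7]
side red 25 [298. 257.] [474.2  15. ] [83.7 81.6]
side red 31 [298. 257.] [471.1  10.8] [83.1 81. ]
side yellow 6 [341. 232.] [594.8  18.6] [66.5 61.3]
side yellow 25 [341. 232.] [582.    5.5] [64.8 59.8]
side yellow 31 [341. 232.] [578.    1.3] [64.3 59.3]
```

>>> step_arm(motion=[{"dr": [0,0,0],"slide": [-0.5,-20,0],"jaw": 85},{"dr": [0,0,0],"slide": [-1,-60,0],"jaw": 85},{"dr": [0,0,0],"slide": [-2,-98,0],"jaw": 85},{"dr": [0,0,0],"slide": [-2.5,-118.5,0],"jaw": 85},{"dr": [0,0,0],"slide": [-2.5,-118.5,10],"jaw": 85},{"dr": [0,0,0],"slide": [-2.5,-118.5,35],"jaw": 85},{"dr": [0,0,0],"slide": [-2.5,-118.5,60],"jaw": 85},{"dr": [0,0,0],"slide": [-2.5,-118.5,70],"jaw": 85}])

```text
clock: 9.6
position: [593.0, 18.1, 107.1]
ee_rot: [-0.707, 0.707, 0.002, -0.002]
contact_force: [0.3, 0.4, 0.1]
gripper_width: 85.2
grasp_force: 0.0
```

```bash
python3 -c "
from h import *
look('4',('wrist',),('yellow',))"
```

```text
t 9.6 pos [593.   18.1 107.1] F [0.3 0.4 0.1] w 85.2 g 0.0
wrist yellow 6 [313. 235.] [595.8  19.2] [63.9 64. ]
wrist yellow 25 [313. 235.] [595.7  13.5] [58.9 59. ]
wrist yellow 31 [313. 235.] [595.6  11.7] [57.3 57.4]
```

>>> step_arm(motion=[{"dr": [0,0,0],"slide": [-0.5,0,10],"jaw": 85},{"dr": [0,0,0],"slide": [-0.5,0,30],"jaw": 85},{"dr": [0,0,0],"slide": [-0.5,0,50],"jaw": 85},{"dr": [0,0,0],"slide": [-0.5,0,67],"jaw": 85},{"dr": [0,0,0],"slide": [-0.5,0,77],"jaw": 85},{"dr": [0,0,0],"slide": [-0.5,0,82],"jaw": 85},{"dr": [0,0,0],"slide": [-0.5,0,83.5],"jaw": 85},{"dr": [0,0,0],"slide": [-0.5,0,83.5],"jaw": 85}])

```text
clock: 10.65
position: [595.8, 19.1, 26.7]
ee_rot: [0.707, -0.707, 0.0, -0.0]
contact_force: [-0.7, -0.5, -0.3]
gripper_width: 84.8
grasp_force: 0.0
```

>>> step_arm(motion=[{"dr": [0,0,0],"slide": [0,0,0],"jaw": 50},{"dr": [0,0,0],"slide": [0,0,0],"jaw": 30},{"dr": [0,0,0],"slide": [0,0,0],"jaw": 24},{"dr": [0,0,0],"slide": [0,0,0],"jaw": 20},{"dr": [0,0,0],"slide": [0,0,0],"jaw": 12},{"dr": [0,0,0],"slide": [0,0,0],"jaw": 5},{"dr": [0,0,0],"slide": [0,0,0],"jaw": 5},{"dr": [0,0,0],"slide": [0,0,0],"jaw": 5}])

```text
clock: 11.65
position: [595.6, 19.1, 26.5]
ee_rot: [0.707, -0.707, 0.0, -0.0]
contact_force: [-0.1, -0.2, 2.8]
gripper_width: 18.4
grasp_force: 58.5
```

>>> step_arm(motion=[{"dr": [0,0,0],"slide": [0,0,-3],"jaw": 5},{"dr": [0,0,0],"slide": [0,0,-12],"jaw": 5},{"dr": [0,0,0],"slide": [0,0,-30],"jaw": 5},{"dr": [0,0,0],"slide": [0,0,-55],"jaw": 5},{"dr": [0,0,0],"slide": [0,0,-80],"jaw": 5},{"dr": [0,0,0],"slide": [0,0,-97],"jaw": 5},{"dr": [0,0,0],"slide": [0,0,-104],"jaw": 5},{"dr": [0,0,0],"slide": [0,0,-104],"jaw": 5}])

```text
clock: 12.65
position: [595.4, 19.0, 130.3]
ee_rot: [-0.707, 0.707, 0.0, 0.0]
contact_force: [-0.4, 0.2, -0.8]
gripper_width: 18.4
grasp_force: 58.5
```

Run:
```python
from h import *
s=arm.read_state(); im=optics.get_image('wrist'); c=cam('wrist',s)
print(s['position'],s['contact_force'])
for h in blobs(mask(im,'yellow'),120):
    print(h.min(0),h.max(0),measure(h,c,s['position'][2]-26+6), measure(h,c,25))
```

```text
[595.36603889  19.04092657 130.30420625] [-0.35065459  0.24320429 -0.78225575]
[250 219] [385 309] (array([595.48744413,  11.45417704]), (45.36699295043945, 65.18202209472656)) (array([595.48169548,  45.29066045]), (69.22235870361328, 99.45670318603516))
```

Run:
```python
from h import *
for f,n in(('scene0','scene'),('side0','side'),('side3','side'),('now','scene')):
    im=optics.get_image('scene') if f=='now' else cv2.imread(f'pics/{f}.png'); c=cam(n)
    for col in('red','yellow','green','blue'):
        for h in blobs(mask(im,col),300):
            m,w=measure(h,c,25)
            if 70<min(w) and max(w)<92: print(f,col,m.round(1),np.round(w,1))
```

```text
scene0 red [480.1  17.5] [84.9 85.7]
scene0 yellow [595.9 280.3] [78.3 77.2]
scene0 green [455.2 283.5] [79.3 81.4]
scene0 blue [ 448.9 -299. ] [79.  82.4]
side0 red [474.1  14.9] [83.9 82.2]
side0 yellow [589.7 276.8] [84.8 80.5]
side0 green [449.7 281.8] [78.9 81.4]
side0 blue [ 443.  -302.1] [81.6 79.7]
side3 red [474.2  15. ] [83.7 81.6]
side3 green [449.8 281.9] [78.9 81.4]
side3 blue [ 442.8 -302.1] [80.8 82.9]
now red [479.7  16.8] [80.6 83.1]
now yellow [595.7 280.5] [78.1 77.3]
now green [455.3 283.9] [81.5 80.4]
now blue [ 449.  -298.8] [79.6 82.6]
```

>>> step_arm(motion=[{"dr": [0,0,0],"slide": [-14,0,0],"jaw": 5},{"dr": [0,0,0],"slide": [-48,0.5,0],"jaw": 5},{"dr": [0,0,0],"slide": [-98,1,0],"jaw": 5},{"dr": [0,0,0],"slide": [-150,1.5,0],"jaw": 5},{"dr": [0,0,0],"slide": [-200,2,0],"jaw": 5},{"dr": [0,0,0],"slide": [-240,2.5,0],"jaw": 5},{"dr": [0,0,0],"slide": [-257,2.5,0],"jaw": 5},{"dr": [0,0,0],"slide": [-259.5,2.5,0],"jaw": 5}])

```text
clock: 13.75
position: [592.4, 279.5, 129.6]
ee_rot: [0.708, -0.707, -0.0, 0.001]
contact_force: [-0.6, 0.5, -0.2]
gripper_width: 18.6
grasp_force: 58.5
```

>>> step_arm(motion=[{"dr": [0,0,0],"slide": [0,0,10],"jaw": 5},{"dr": [0,0,0],"slide": [0,0,32],"jaw": 5},{"dr": [0,0,0],"slide": [0,0,54],"jaw": 5},{"dr": [0,0,0],"slide": [0,0,66],"jaw": 5},{"dr": [0,0,0],"slide": [0,0,72],"jaw": 5},{"dr": [0,0,0],"slide": [0,0,75],"jaw": 5},{"dr": [0,0,0],"slide": [0,0,77],"jaw": 5},{"dr": [0,0,0],"slide": [0,0,77],"jaw": 5}])

```text
clock: 14.75
position: [593.2, 278.7, 53.7]
ee_rot: [0.707, -0.707, 0.0, -0.0]
contact_force: [0.5, -0.0, -1.4]
gripper_width: 18.6
grasp_force: 58.5
```

```bash
cat >> h.py <<'E'
def pair(fn,P):
    s=arm.read_state(); out=[]
    print(s['position'],s['contact_force'])
    for n in('side','scene'):
        im=optics.get_image(n); u,v=project(P,cam(n))[0].astype(int)
        out.append(cv2.resize(im[v-50:v+50,u-80:u+80],(480,300)))
    cv2.imwrite(f'pics/{fn}.png',np.vstack(out))
E
python3 -c "
from h import *
pair('c',[593,278,40])"
```

```text
[593.15591042 278.72035941  53.72326   ] [ 0.4637482  -0.02985061 -1.37209833]
```

View pics/c.png

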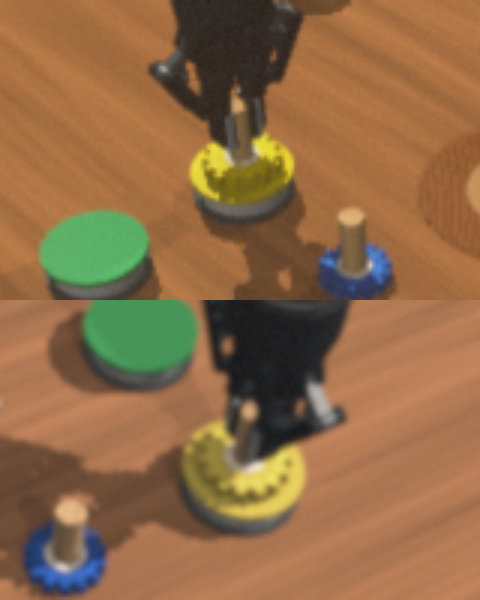

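Yellow gear is centred on the yellow stand in both views, about 2 mm above it. Lower 2 mm, release, rise.

>>> step_arm(motion=[{"dr": [0,0,0],"slide": [0,0,1.0],"jaw": 5},{"dr": [0,0,0],"slide": [0,0,2.0],"jaw": 5},{"dr": [0,0,0],"slide": [0,0,2.0],"jaw": 5},{"dr": [0,0,0],"slide": [0,0,2.0],"jaw": 18},{"dr": [0,0,0],"slide": [0,0,2.0],"jaw": 22},{"dr": [0,0,0],"slide": [0,0,2.0],"jaw": 30},{"dr": [0,0,0],"slide": [0,0,2.0],"jaw": 55},{"dr": [0,0,0],"slide": [0,0,2.0],"jaw": 85}])

```text
clock: 15.85
position: [593.0, 278.5, 51.3]
ee_rot: [0.707, -0.707, -0.0, 0.0]
contact_force: [-0.6, -0.3, 0.2]
gripper_width: 65.6
grasp_force: 0.0
```

>>> step_arm(motion=[{"dr": [0,0,0],"slide": [0,0,0],"jaw": 85},{"dr": [0,0,0],"slide": [0,0,0],"jaw": 85},{"dr": [0,0,0],"slide": [0,0,-10],"jaw": 85},{"dr": [0,0,0],"slide": [0,0,-40],"jaw": 85},{"dr": [0,0,0],"slide": [0,0,-80],"jaw": 85},{"dr": [0,0,0],"slide": [0,0,-110],"jaw": 85},{"dr": [0,0,0],"slide": [0,0,-129],"jaw": 85},{"dr": [0,0,0],"slide": [0,0,-129],"jaw": 85}])

```text
clock: 16.85
position: [593.9, 279.1, 183.0]
ee_rot: [0.707, -0.707, 0.0, -0.003]
contact_force: [-0.2, -0.5, -0.3]
gripper_width: 85.0
grasp_force: 0.0
```

```bash
python3 -c "
from h import *
look('5',('wrist',),('yellow','green','blue'))"
```

```text
t 16.85 pos [593.9 279.1 183. ] F [-0.2 -0.5 -0.3] w 85.0 g 0.0
wrist yellow 6 [318. 218.] [592.5 284. ] [87.7 88.7]
wrist yellow 25 [318. 218.] [592.5 279.4] [82.5 83.4]
wrist yellow 31 [318. 218.] [592.5 277.9] [80.9 81.7]
wrist green 6 [485. 222.] [443.5 288.1] [88.  89.2]
wrist green 25 [485. 222.] [452.4 283.3] [82.8 83.9]
wrist green 31 [485. 222.] [455.2 281.7] [81.2 82.2]
wrist blue 6 [325.  44.] [590.4 138.8] [56.3 55.5]
wrist blue 25 [325.  44.] [590.6 142.9] [52.9 52.2]
wrist blue 31 [325.  44.] [590.6 144.1] [51.9 51.2]
```

View pics/wrist5.png

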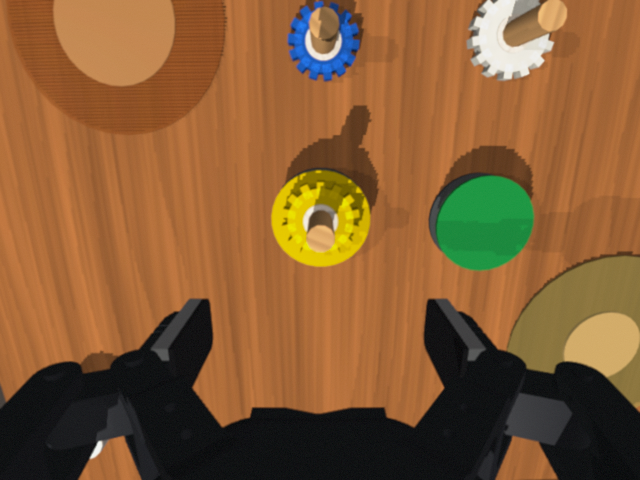

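The yellow gear stands at (320,218) in the middle of its stand, measured within 1 mm. Now to the green gear.

>>> step_arm(motion=[{"dr": [0,0,0],"slide": [30,-1,0],"jaw": 85},{"dr": [0,0,0],"slide": [90,-4,0],"jaw": 85},{"dr": [0,0,0],"slide": [150,-6,0],"jaw": 85},{"dr": [0,0,0],"slide": [210,-9,0],"jaw": 85},{"dr": [0,0,0],"slide": [270,-11,0],"jaw": 85},{"dr": [0,0,0],"slide": [330,-13.5,0],"jaw": 85},{"dr": [0,0,0],"slide": [385,-16,0],"jaw": 85},{"dr": [0,0,0],"slide": [405.5,-16.5,0],"jaw": 85}])

```text
clock: 17.9
position: [608.4, -129.8, 178.7]
ee_rot: [-0.706, 0.708, 0.001, -0.001]
contact_force: [0.1, 0.6, 0.3]
gripper_width: 84.9
grasp_force: 0.0
```

>>> step_arm(motion=[{"dr": [0,0,0],"slide": [0,0,0],"jaw": 85},{"dr": [0,0,0],"slide": [0,0,0],"jaw": 85},{"dr": [0,0,0],"slide": [0,0,10],"jaw": 85},{"dr": [0,0,0],"slide": [0,0,30],"jaw": 85},{"dr": [0,0,0],"slide": [0,0,50],"jaw": 85},{"dr": [0,0,0],"slide": [0,0,65],"jaw": 85},{"dr": [0,0,0],"slide": [0,0,70],"jaw": 85},{"dr": [0,0,0],"slide": [0,0,70],"jaw": 85}])

```text
clock: 18.9
position: [609.6, -126.7, 110.2]
ee_rot: [0.707, -0.707, -0.0, 0.0]
contact_force: [0.5, -0.9, 0.3]
gripper_width: 84.8
grasp_force: 0.0
```

```bash
python3 -c "
from h import *
look('6',('wrist',),('green',))"
```

```text
t 18.9 pos [ 609.6 -126.7  110.2] F [ 0.5 -0.9  0.3] w 84.8 g 0.0
wrist green 6 [318. 233.] [ 609.7 -126.8] [60.9 56.6]
wrist green 25 [318. 233.] [ 609.8 -132.4] [56.2 52.2]
wrist green 31 [318. 233.] [ 609.8 -134.1] [54.7 50.9]
```

>>> step_arm(motion=[{"dr": [0,0,0],"slide": [0,0,10],"jaw": 85},{"dr": [0,0,0],"slide": [0,0,30],"jaw": 85},{"dr": [0,0,0],"slide": [0,0,50],"jaw": 85},{"dr": [0,0,0],"slide": [0,0,67],"jaw": 85},{"dr": [0,0,0],"slide": [0,0,77],"jaw": 85},{"dr": [0,0,0],"slide": [0,0,82],"jaw": 85},{"dr": [0,0,0],"slide": [0,0,84],"jaw": 85},{"dr": [0,0,0],"slide": [0,0,84],"jaw": 85}])

```text
clock: 19.95
position: [609.8, -127.0, 26.7]
ee_rot: [0.707, -0.707, 0.0, -0.0]
contact_force: [0.3, -0.3, 0.5]
gripper_width: 85.1
grasp_force: 0.0
```

>>> step_arm(motion=[{"dr": [0,0,0],"slide": [0,0,0],"jaw": 50},{"dr": [0,0,0],"slide": [0,0,0],"jaw": 30},{"dr": [0,0,0],"slide": [0,0,0],"jaw": 24},{"dr": [0,0,0],"slide": [0,0,0],"jaw": 20},{"dr": [0,0,0],"slide": [0,0,0],"jaw": 12},{"dr": [0,0,0],"slide": [0,0,0],"jaw": 5},{"dr": [0,0,0],"slide": [0,0,0],"jaw": 5},{"dr": [0,0,0],"slide": [0,0,0],"jaw": 5}])

```text
clock: 20.95
position: [609.7, -127.0, 26.6]
ee_rot: [0.707, -0.707, 0.0, -0.0]
contact_force: [-0.5, -0.4, 3.5]
gripper_width: 18.5
grasp_force: 58.5
```

>>> step_arm(motion=[{"dr": [0,0,0],"slide": [0,0,-3],"jaw": 5},{"dr": [0,0,0],"slide": [0,0,-12],"jaw": 5},{"dr": [0,0,0],"slide": [0,0,-35],"jaw": 5},{"dr": [0,0,0],"slide": [0,0,-70],"jaw": 5},{"dr": [0,0,0],"slide": [0,0,-105],"jaw": 5},{"dr": [0,0,0],"slide": [0,0,-125],"jaw": 5},{"dr": [0,0,0],"slide": [0,0,-134],"jaw": 5},{"dr": [0,0,0],"slide": [0,0,-134],"jaw": 5}])

```text
clock: 21.95
position: [609.4, -126.9, 160.5]
ee_rot: [-0.707, 0.707, -0.0, 0.0]
contact_force: [0.3, -0.2, -1.7]
gripper_width: 18.4
grasp_force: 58.6
```

Run:
```python
from h import *
s=arm.read_state(); im=optics.get_image('wrist'); c=cam('wrist',s)
print(s['position'],s['contact_force'])
for h in blobs(mask(im,'green'),120):
    print(h.min(0),h.max(0),measure(h,c,s['position'][2]-26+6))
```

```text
[ 609.41079364 -126.93295339  160.54411167] [ 0.33521814 -0.22151397 -1.67501856]
[255 225] [381 300] (array([ 609.46154057, -135.90775151]), (37.65663528442383, 61.42953872680664))
```

>>> step_arm(motion=[{"dr": [0,0,0],"slide": [-8,3,0],"jaw": 5},{"dr": [0,0,0],"slide": [-28,11,0],"jaw": 5},{"dr": [0,0,0],"slide": [-56,21,0],"jaw": 5},{"dr": [0,0,0],"slide": [-88,34,0],"jaw": 5},{"dr": [0,0,0],"slide": [-122,47,0],"jaw": 5},{"dr": [0,0,0],"slide": [-156,60,0],"jaw": 5},{"dr": [0,0,0],"slide": [-190,73,0],"jaw": 5},{"dr": [0,0,0],"slide": [-224,86,0],"jaw": 5}])

```text
clock: 23.0
position: [521.9, 98.9, 160.1]
ee_rot: [0.707, -0.707, -0.0, 0.0]
contact_force: [-0.1, -0.5, -1.0]
gripper_width: 18.3
grasp_force: 58.6
```

>>> step_arm(motion=[{"dr": [0,0,0],"slide": [-34,13,0],"jaw": 5},{"dr": [0,0,0],"slide": [-68,26,0],"jaw": 5},{"dr": [0,0,0],"slide": [-102,39,0],"jaw": 5},{"dr": [0,0,0],"slide": [-134,51,0],"jaw": 5},{"dr": [0,0,0],"slide": [-160,61,0],"jaw": 5},{"dr": [0,0,0],"slide": [-178,68,0],"jaw": 5},{"dr": [0,0,0],"slide": [-186,71,0],"jaw": 5},{"dr": [0,0,0],"slide": [-186,71,0],"jaw": 5}])

```text
clock: 24.0
position: [452.2, 283.2, 160.2]
ee_rot: [0.707, -0.707, 0.0, 0.0]
contact_force: [-0.5, 0.0, -0.9]
gripper_width: 18.4
grasp_force: 58.6
```

>>> step_arm(motion=[{"dr": [0,0,0],"slide": [0,0,12],"jaw": 5},{"dr": [0,0,0],"slide": [0,0,42],"jaw": 5},{"dr": [0,0,0],"slide": [0,0,72],"jaw": 5},{"dr": [0,0,0],"slide": [0,0,92],"jaw": 5},{"dr": [0,0,0],"slide": [0,0,101],"jaw": 5},{"dr": [0,0,0],"slide": [0,0,105],"jaw": 5},{"dr": [0,0,0],"slide": [0,0,107],"jaw": 5},{"dr": [0,0,0],"slide": [0,0,107],"jaw": 5}])

```text
clock: 25.0
position: [452.8, 283.3, 53.8]
ee_rot: [-0.707, 0.707, 0.0, 0.001]
contact_force: [-0.1, -0.2, -1.0]
gripper_width: 18.8
grasp_force: 58.6
```

```bash
python3 -c "
from h import *
pair('d',[452,283,40])"
```

```text
[452.75727072 283.25086592  53.84575249] [-0.14129301 -0.2392692  -0.96445965]
```

View pics/d.png

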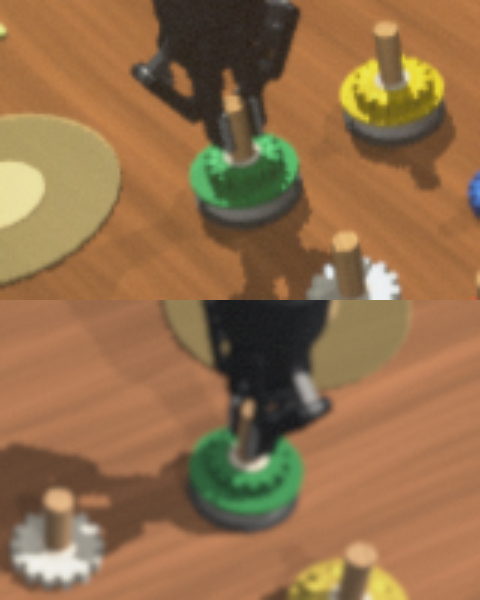

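Green gear is centred on the green stand, 2 mm above it, with yellow standing well to the side. Setting it down.

>>> step_arm(motion=[{"dr": [0,0,0],"slide": [0,0,1.0],"jaw": 5},{"dr": [0,0,0],"slide": [0,0,2.0],"jaw": 5},{"dr": [0,0,0],"slide": [0,0,2.0],"jaw": 5},{"dr": [0,0,0],"slide": [0,0,2.0],"jaw": 18},{"dr": [0,0,0],"slide": [0,0,2.0],"jaw": 22},{"dr": [0,0,0],"slide": [0,0,2.0],"jaw": 30},{"dr": [0,0,0],"slide": [0,0,2.0],"jaw": 55},{"dr": [0,0,0],"slide": [0,0,2.0],"jaw": 85}])

```text
clock: 26.1
position: [452.5, 283.0, 51.2]
ee_rot: [-0.707, 0.707, -0.0, -0.0]
contact_force: [-0.6, 0.1, 0.2]
gripper_width: 65.3
grasp_force: 0.0
```

>>> step_arm(motion=[{"dr": [0,0,0],"slide": [0,0,0],"jaw": 85},{"dr": [0,0,0],"slide": [0,0,0],"jaw": 85},{"dr": [0,0,0],"slide": [0,0,-10],"jaw": 85},{"dr": [0,0,0],"slide": [0,0,-40],"jaw": 85},{"dr": [0,0,0],"slide": [0,0,-80],"jaw": 85},{"dr": [0,0,0],"slide": [0,0,-110],"jaw": 85},{"dr": [0,0,0],"slide": [0,0,-129],"jaw": 85},{"dr": [0,0,0],"slide": [0,0,-129],"jaw": 85}])

```text
clock: 27.1
position: [453.2, 283.7, 182.5]
ee_rot: [0.707, -0.707, -0.0, -0.002]
contact_force: [-0.6, -0.5, -0.2]
gripper_width: 85.0
grasp_force: 0.0
```

```bash
python3 -c "
from h import *
look('7',('wrist',),('green','blue'))"
```

```text
t 27.1 pos [453.2 283.7 182.5] F [-0.6 -0.5 -0.2] w 85.0 g 0.0
wrist green 6 [321. 213.] [451.3 287.7] [87.5 88.4]
wrist green 25 [321. 213.] [451.4 283.2] [82.3 83.1]
wrist green 31 [321. 213.] [451.4 281.7] [80.6 81.5]
```

>>> step_arm(motion=[{"dr": [0,0,0],"slide": [20,-19,0],"jaw": 85},{"dr": [0,0,0],"slide": [60,-58,0],"jaw": 85},{"dr": [0,0,0],"slide": [100,-96,0],"jaw": 85},{"dr": [0,0,0],"slide": [130,-125,0],"jaw": 85},{"dr": [0,0,0],"slide": [143.5,-138.5,0],"jaw": 85},{"dr": [0,0,0],"slide": [143.5,-138.5,30],"jaw": 85},{"dr": [0,0,0],"slide": [143.5,-138.5,60],"jaw": 85},{"dr": [0,0,0],"slide": [143.5,-138.5,70],"jaw": 85}])

```text
clock: 28.15
position: [589.2, 139.2, 107.6]
ee_rot: [0.707, -0.707, -0.001, 0.003]
contact_force: [-0.4, -0.7, 0.7]
gripper_width: 85.0
grasp_force: 0.0
```

```bash
python3 -c "
from h import *
look('8',('wrist',),('blue',))"
```

```text
t 28.15 pos [589.2 139.2 107.6] F [-0.4 -0.7  0.7] w 85.0 g 0.0
wrist blue 6 [312. 234.] [591.1 139.1] [53.  56.6]
wrist blue 25 [312. 234.] [591.1 133.6] [48.9 52.2]
wrist blue 31 [312. 234.] [591.  131.8] [47.6 50.8]
```

>>> step_arm(motion=[{"dr": [0,0,0],"slide": [0,0,10],"jaw": 85},{"dr": [0,0,0],"slide": [0,0,30],"jaw": 85},{"dr": [0,0,0],"slide": [0,0,50],"jaw": 85},{"dr": [0,0,0],"slide": [0,0,67],"jaw": 85},{"dr": [0,0,0],"slide": [0,0,77],"jaw": 85},{"dr": [0,0,0],"slide": [0,0,82],"jaw": 85},{"dr": [0,0,0],"slide": [0,0,84],"jaw": 85},{"dr": [0,0,0],"slide": [0,0,84],"jaw": 85}])

```text
clock: 29.2
position: [591.3, 139.6, 26.7]
ee_rot: [0.707, -0.707, 0.0, -0.0]
contact_force: [0.4, -0.1, -0.2]
gripper_width: 85.3
grasp_force: 0.0
```

>>> step_arm(motion=[{"dr": [0,0,0],"slide": [0,0,0],"jaw": 50},{"dr": [0,0,0],"slide": [0,0,0],"jaw": 30},{"dr": [0,0,0],"slide": [0,0,0],"jaw": 24},{"dr": [0,0,0],"slide": [0,0,0],"jaw": 20},{"dr": [0,0,0],"slide": [0,0,0],"jaw": 12},{"dr": [0,0,0],"slide": [0,0,0],"jaw": 5},{"dr": [0,0,0],"slide": [0,0,0],"jaw": 5},{"dr": [0,0,0],"slide": [0,0,0],"jaw": 5}])

```text
clock: 30.2
position: [591.1, 139.6, 26.5]
ee_rot: [0.707, -0.707, 0.0, -0.0]
contact_force: [-0.5, -0.1, 2.8]
gripper_width: 18.7
grasp_force: 58.5
```

>>> step_arm(motion=[{"dr": [0,0,0],"slide": [0,0,-3],"jaw": 5},{"dr": [0,0,0],"slide": [0,0,-12],"jaw": 5},{"dr": [0,0,0],"slide": [0,0,-35],"jaw": 5},{"dr": [0,0,0],"slide": [0,0,-70],"jaw": 5},{"dr": [0,0,0],"slide": [0,0,-105],"jaw": 5},{"dr": [0,0,0],"slide": [0,0,-125],"jaw": 5},{"dr": [0,0,0],"slide": [0,0,-134],"jaw": 5},{"dr": [0,0,0],"slide": [0,0,-134],"jaw": 5}])

```text
clock: 31.2
position: [591.0, 139.6, 160.6]
ee_rot: [-0.707, 0.707, 0.0, 0.0]
contact_force: [0.2, -0.3, -0.9]
gripper_width: 18.5
grasp_force: 58.6
```

Run:
```python
from h import *
s=arm.read_state(); im=optics.get_image('wrist'); c=cam('wrist',s)
print(s['position'],s['contact_force'])
for h in blobs(mask(im,'blue'),120):
    print(h.min(0),h.max(0),measure(h,c,s['position'][2]-26+6))
c=cam('wrist',{'position':np.array([454,-136,180.6]),'ee_rot':[-.7071,.7071,0,0]})
h=max(blobs(mask(cv2.imread('pics/wrist2.png'),'blue'),300),key=len); p=plane(h,c,25)
print(p[:,0].min(),p[:,0].max(),p[:,1].max()-42)
```

```text
[590.95097981 139.57974016 160.60206582] [ 0.18497731 -0.31417034 -0.94200623]
[259 227] [377 301] (array([590.74092306, 131.07738624]), (36.604610443115234, 57.35839080810547))
402.37350260337075 485.24376242957277 -300.2406959986044
```

>>> step_arm(motion=[{"dr": [0,0,0],"slide": [7,3,0],"jaw": 5},{"dr": [0,0,0],"slide": [24,10,0],"jaw": 5},{"dr": [0,0,0],"slide": [48,21,0],"jaw": 5},{"dr": [0,0,0],"slide": [76,33,0],"jaw": 5},{"dr": [0,0,0],"slide": [104,46,0],"jaw": 5},{"dr": [0,0,0],"slide": [132,58,0],"jaw": 5},{"dr": [0,0,0],"slide": [160,70,0],"jaw": 5},{"dr": [0,0,0],"slide": [188,83,0],"jaw": 5}])

```text
clock: 32.25
position: [506.5, -50.3, 160.0]
ee_rot: [-0.707, 0.707, 0.0, -0.0]
contact_force: [-0.8, 0.3, -0.1]
gripper_width: 18.3
grasp_force: 58.6
```

>>> step_arm(motion=[{"dr": [0,0,0],"slide": [28,12,0],"jaw": 5},{"dr": [0,0,0],"slide": [56,25,0],"jaw": 5},{"dr": [0,0,0],"slide": [84,37,0],"jaw": 5},{"dr": [0,0,0],"slide": [110,48,0],"jaw": 5},{"dr": [0,0,0],"slide": [130,57,0],"jaw": 5},{"dr": [0,0,0],"slide": [139,61,0],"jaw": 5},{"dr": [0,0,0],"slide": [141.5,62,0],"jaw": 5},{"dr": [0,0,0],"slide": [141.5,62,0],"jaw": 5}])

```text
clock: 33.25
position: [446.0, -189.9, 160.3]
ee_rot: [0.707, -0.707, -0.0, -0.0]
contact_force: [-0.3, 0.4, -0.6]
gripper_width: 18.6
grasp_force: 58.6
```

```bash
python3 -c "
from h import *
look('9',('wrist','scene','side'),('blue',))"
```

```text
t 33.25 pos [ 446.  -189.9  160.3] F [-0.3  0.4 -0.6] w 18.6 g 58.6
wrist blue 25 [321. 260.] [ 445.5 -153.2] [61.8 98.1]
wrist blue 31 [321. 260.] [ 445.5 -155.6] [60.5 96. ]
wrist blue 6 [317.  73.] [ 445.4 -303.5] [88.  88.5]
wrist blue 25 [317.  73.] [ 445.4 -300.9] [82.3 82.8]
wrist blue 31 [317.  73.] [ 445.4 -300. ] [80.5 81. ]
scene blue 6 [154. 284.] [ 436.4 -300.2] [85.1 81.2]
scene blue 25 [154. 284.] [ 449.4 -299.4] [83.5 79.7]
scene blue 31 [154. 284.] [ 453.4 -299.2] [83.  79.2]
scene blue 6 [196. 230.] [ 345.9 -177. ] [58.5 58.8]
scene blue 25 [196. 230.] [ 360.5 -178.6] [57.4 57.7]
scene blue 31 [196. 230.] [ 365.2 -179.1] [57.1 57.3]
scene blue 6 [488.  58.] [158.7 716.4] [65.6 80.1]
scene blue 25 [488.  58.] [176.9 698.1] [64.3 78.6]
scene blue 31 [488.  58.] [182.6 692.3] [63.9 78.1]
side blue 6 [410. 368.] [ 452.5 -296.9] [82.8 83.4]
side blue 25 [410. 368.] [ 443.2 -302.3] [80.8 81.4]
side blue 31 [410. 368.] [ 440.3 -304.1] [80.2 80.7]
side blue 6 [363. 289.] [ 521.3 -123.7] [58.9 63.7]
side blue 25 [363. 289.] [ 510.3 -133.4] [57.5 62.2]
side blue 31 [363. 289.] [ 506.8 -136.4] [57.  61.7]
side blue 25 [ 48. 161.] [215.9 728.2] [98.2 64.8]
side blue 31 [ 48. 161.] [214.7 718.4] [97.5 64.2]
```

View pics/wrist9.png

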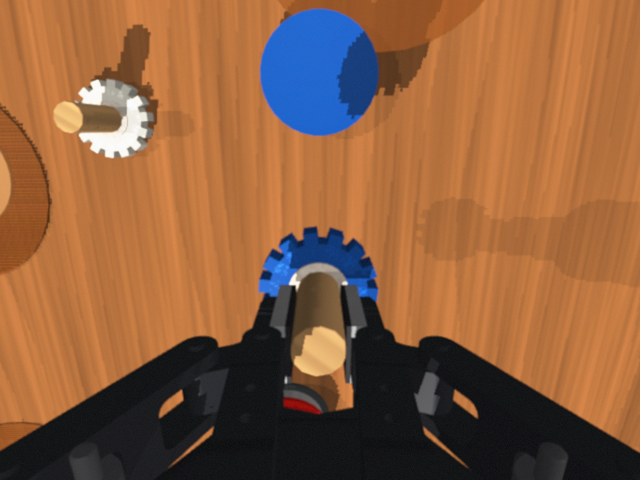

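The blue stand is fully seen at (319,72), giving (445.5,−300.7), and the blue gear hangs straight at (319,260). Carry on and lower.

>>> step_arm(motion=[{"dr": [0,0,0],"slide": [6,0,0],"jaw": 5},{"dr": [0,0,0],"slide": [22,0,0],"jaw": 5},{"dr": [0,0,0],"slide": [46,0.5,0],"jaw": 5},{"dr": [0,0,0],"slide": [72,0.5,0],"jaw": 5},{"dr": [0,0,0],"slide": [94,0.5,0],"jaw": 5},{"dr": [0,0,0],"slide": [107,0.5,0],"jaw": 5},{"dr": [0,0,0],"slide": [110.5,0.5,0],"jaw": 5},{"dr": [0,0,0],"slide": [110.5,0.5,0],"jaw": 5}])

```text
clock: 34.4
position: [445.3, -300.5, 160.2]
ee_rot: [-0.707, 0.707, 0.0, -0.0]
contact_force: [-0.6, 0.2, -0.2]
gripper_width: 18.6
grasp_force: 58.6
```

>>> step_arm(motion=[{"dr": [0,0,0],"slide": [0,0,12],"jaw": 5},{"dr": [0,0,0],"slide": [0,0,42],"jaw": 5},{"dr": [0,0,0],"slide": [0,0,72],"jaw": 5},{"dr": [0,0,0],"slide": [0,0,92],"jaw": 5},{"dr": [0,0,0],"slide": [0,0,101],"jaw": 5},{"dr": [0,0,0],"slide": [0,0,105],"jaw": 5},{"dr": [0,0,0],"slide": [0,0,107],"jaw": 5},{"dr": [0,0,0],"slide": [0,0,107],"jaw": 5}])

```text
clock: 35.4
position: [445.8, -300.6, 53.8]
ee_rot: [0.707, -0.707, 0.001, -0.0]
contact_force: [0.8, 0.2, -0.1]
gripper_width: 18.6
grasp_force: 58.6
```

```bash
python3 -c "
from h import *
pair('e',[445,-300,40])"
```

```text
[ 445.83159921 -300.58132261   53.83847927] [ 0.84709822  0.23842632 -0.05523876]
```

View pics/e.png

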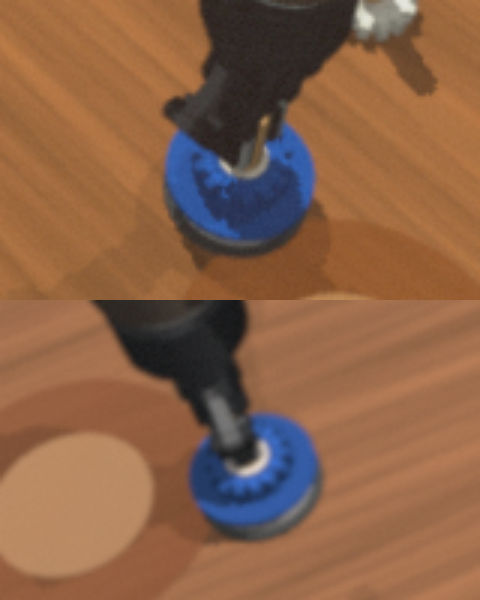

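Blue gear is centred over its stand in both views. Set down, release, rise.

>>> step_arm(motion=[{"dr": [0,0,0],"slide": [0,0,1.0],"jaw": 5},{"dr": [0,0,0],"slide": [0,0,2.0],"jaw": 5},{"dr": [0,0,0],"slide": [0,0,2.0],"jaw": 5},{"dr": [0,0,0],"slide": [0,0,2.0],"jaw": 18},{"dr": [0,0,0],"slide": [0,0,2.0],"jaw": 22},{"dr": [0,0,0],"slide": [0,0,2.0],"jaw": 30},{"dr": [0,0,0],"slide": [0,0,2.0],"jaw": 55},{"dr": [0,0,0],"slide": [0,0,2.0],"jaw": 85}])

```text
clock: 36.5
position: [445.5, -300.5, 51.3]
ee_rot: [-0.707, 0.707, 0.0, -0.0]
contact_force: [0.4, -0.0, -1.0]
gripper_width: 65.3
grasp_force: 0.0
```

>>> step_arm(motion=[{"dr": [0,0,0],"slide": [0,0,0],"jaw": 85},{"dr": [0,0,0],"slide": [0,0,0],"jaw": 85},{"dr": [0,0,0],"slide": [0,0,-10],"jaw": 85},{"dr": [0,0,0],"slide": [0,0,-40],"jaw": 85},{"dr": [0,0,0],"slide": [0,0,-80],"jaw": 85},{"dr": [0,0,0],"slide": [0,0,-110],"jaw": 85},{"dr": [0,0,0],"slide": [0,0,-140],"jaw": 85},{"dr": [0,0,0],"slide": [0,0,-150],"jaw": 85}])

```text
clock: 37.5
position: [446.3, -300.8, 204.0]
ee_rot: [0.707, -0.707, 0.002, -0.001]
contact_force: [-0.2, 0.0, -0.6]
gripper_width: 84.7
grasp_force: 0.0
```

```bash
python3 -c "
from h import *
w=optics.get_image('wrist'); s=optics.get_image('scene')
cv2.imwrite('pics/f.png',np.vstack([w[:240,:],s[100:440,:]]))"
```

```text
(no output)
```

View pics/f.png

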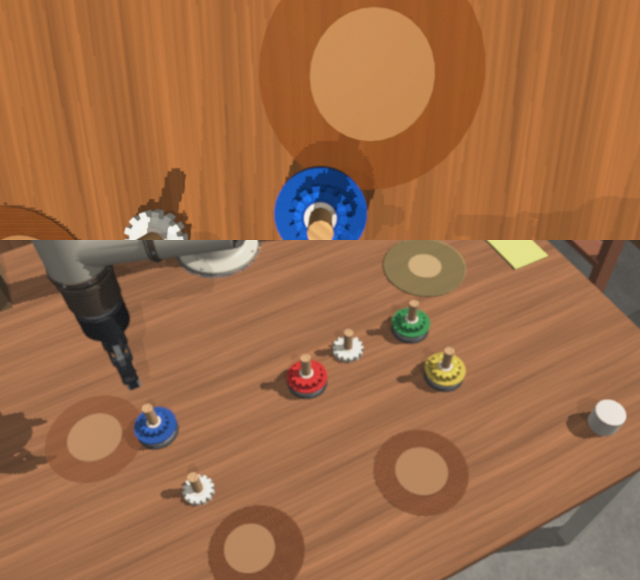

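All four gears stand upright and centred on their own stands: blue (156,425), red (307,377), green (411,322), yellow (445,369). The white gears have not moved, and the arm is clear.

```bash
python3 -c "
from bench import arm
print(arm.job_done())"
```

```text
the job is handed in; nothing more can be done
None
```

The job is handed in: the red, yellow, green and blue gears each stand dowel up in the middle of their own colour's stand, the two white gears were not moved, and it took about 38 s of the 99 s allowed.

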